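# Snap the tie bar of a travelling cradle onto its two pins

## Robot

A 6-joint arm with a two-finger parallel gripper is mounted at the origin on the work surface; the furniture and walls round the work are solid. World frame = base frame: x ahead of the robot, y to its left, z up, the work surface at z = 0. Lengths are in mm, angles in rad, forces in N, time in s.
With the tool pointing down it reaches from about 300 to 775 mm from the base axis. Payload 14.6 kg.
Tool frame: the origin (TCP) lies at the very end of the fingers, on their centre line; the grasp point (between the pads) lies 19 mm behind it (grip_point_offset is the distance from the TCP to the grasp point, in mm); z points along the fingers, y is the line along which they close (so a half turn about z gives the same grasp; the last joint's range is limited). The gripper opens to 94 mm and grips with 3 to 60 N. Pads are 16 mm wide; open, the fingers measure 119 mm over their backs; the gripper's body (75 mm by 177 mm) begins 78 mm behind the grasp point.
Start: joints at [1.274, 0.3, 1.521, -0, 1.321, -0.067], TCP at [125.279, 535.532, 205.446] pointing down, gripper open.
Joint ranges: [-3.03, 3.03], [-0.79, 2.21], [0.23, 2.52], [-1.04, 4.18], [0, 3.07], [-2.55, 2.55]. Speed limits (rad/s): [2.22, 2.22, 2.57, 3.14, 3.14, 3.14].

## Interface

Orientations are given as [roll, pitch, yaw] about the fixed x, y, z axes, in that order (R = Rz(yaw) Ry(pitch) Rx(roll)).
In Python, from cell import read_state, camera, camera_info, sign_off, grip_point_offset gives the robot as it stands.
- The arm moves only by the shell command python3 -m handwheel 'ROWS' [FORCE]. ROWS is text: rows parted by semicolons, each of 5 numbers parted by spaces: the shift along the world's x, y, z in units of 40 mm (1.0 is 40 mm), then the turn about the world's z in units of 5 degrees (1.0 is 5 degrees), then the closure, from 0 (fully open) to 1 (shut). In form: dx dy dz yaw gripper; .... A call has 1 to 12 rows; each row shifts and turns the commanded pose from where the row before left it; what a row does not reach is not made up. A row lasts 1/12 s, in which the tool goes at most 41.7 mm and 7.16 degrees, less where a joint would pass 70% of its speed; a pose out of reach is approached as far as the arm can. A call is refused whole if a number of a shift passes 1 or a number of a turn 1, either way. A call with a gripper value outside its range is refused whole. The fingers move at their own pace and stop on an object; FORCE is the grip in N (left out, the last holds). Time passes only in rows, so rows that do not move let the fingers close. It gives the time, the measured TCP pose, the force, the opening and the grip force at its end, in the units of the state.
- read_state(): the state, without advancing time (a new reading comes with each control period).
- camera(name): name is "scene" or "top"; returns (picture, depth): 384x512x3 uint8, red, green, blue; 384x512 float32, mm along the optical axis (not along the pixel's ray), 0 where there is no reading.
- camera_info(name): a dict with "intrinsics" (3x3 intrinsics, pixels), "k1" (the pictures are not rectified: a ray, as slopes to the right and down, at radius r is drawn at 1 + k1 r^2 times it, then the intrinsics apply), "world_from_camera" (4x4, takes a point from camera to world coordinates). Camera axes: x right, y down, z forward; pixel columns grow to the right and rows downward; lengths in mm; the calibration is good to about 2 mm. A picture is of the moment at which its call begins. camera_info takes no time and is no camera call.
- sign_off(): hands the job in; it is judged then, once.
The state is a dict: "clock": time; "joints": joint angles; "qd": joint speeds; "effort": joint torques, N m; "eef_pos": TCP position; "eef_rot": TCP orientation; "wrist_force": force on the tool from outside, world axes, zero at the start; "moment": the same for the moment, N m; "finger_gap": finger opening in mm; "finger_force": force on a finger pad.
Only numpy, scipy, OpenCV 4.12 (cv2) and the standard library are available. Lean on these libraries where they do the work, as an engineer would, in place of code of your own. Each camera call takes 0.05 s, during which the arm holds its last target. There are 200 camera calls.

## Task

Fit the tie bar onto the travelling cradle that holds the clay jar: set its two hooks over the pins on the end boards and press it down slowly and gently, without jolting the jar or driving the sprung deck down onto its stops, until both hooks are fully home and both safety latches have snapped shut under the pins. Then give the bar a light upward tug, lifting the deck on its spring mounts a few millimetres above where it stood at first, to prove that it holds, and let go, leaving the bar latched and the other things on the table as they were.

Things in the scene. Friction and masses are not known exactly. Their poses are not given: they have to be found in the camera images.
- tie_bar: Loose aluminium bar, 255 mm long (along its y), 20 mm thick (x), 89 mm high with its black grip, about 0.36 kg, standing on the table on its hook tips; the same either way round. Origin under its middle, level with the hook tips; z up. At each end a hook whose mouth opens downward, 14 mm wide along the bar, flaring to about 24 mm at the tips
- bar_grip (a point): Centre of the black plastic grip on top of the tie bar: a block 66 mm long (y), 20 mm thick (x), 32 mm high (z), to be taken from above with the fingers across x. 73 mm above the hook tips, 43 mm above the seats of the hooks; the bar below it is as thick as the grip down to 37 mm below this point
- seat_a (a point): Seat of the hook at the bar's +y end, 110 mm from the middle: where a pin's axis lies when the hook is fully home. The jaws end 30 mm below this point. x across the bar, y along it, z up
- seat_b (a point): The same at the bar's -y end
- latch_a (a joint): Latch of the +y hook: a sprung steel pawl hinged inside the bar, its thumb tab above the bar. 0 = shut, its nose across the mouth under the seat; it grows (rad) to about 0.25 while a pin pushes the nose aside and springs back to 0 when the pin is above it. A pin meets the nose when its axis is about 23 mm below the seat; passing takes 5 to 9 N a hook by friction. Latched, 1 to 2 mm of play
- latch_b (a joint): The same for the hook at the bar's -y end
- cradle: Travelling cradle: plywood deck on four spring mounts over an aluminium base plate (180 x 262 mm) that is fixed to the table; two plywood end boards (along x, at y = +110 and -110 mm) with a pin each; between them a clay jar in white foam, all below 200 mm above the table. Origin under the base plate's centre; y from pin to pin, z up
- pin_a (a point): Middle of the steel pin on the +y end board, 12 mm thick, along this frame's x between two steel lugs 34 mm apart (inner faces), whose tops are 13 mm above the pin's axis. 208 mm above the table at rest. Nothing is in a hook's way for 38 mm below the axis. x along the pin, y from pin to pin, z up
- pin_b (a point): The same on the -y end board, 220 mm from pin_a
- deck (a joint): Height of the deck (with jar, end boards and pins) on its soft spring mounts, m: 0 at rest, negative pressed down, positive pulled up; 0.7 N per mm. It sinks about 5 mm under the tie bar's weight and 15 to 26 mm before both latches give way. Hard stops at -0.034 (counted as driven onto them from -0.032) and +0.010; a tug that lifts it to between +0.004 and +0.008 is enough
- cotton_tape: Roll of white cotton tape lying on the table, 66 mm across, 15 mm high, a bystander; origin at the centre of its underside
- bone_folder: Flat ivory-white bone folder lying on the table between the cradle and the tie bar, 146 x 22 x 4 mm, a bystander; origin under its middle

How it is judged:
By the outcome, as a careful person would: the job done as asked, in the order asked, and still so for the second after the job is handed in, with the robot touching nothing.
It also fails if it takes over 62 s, if anything falls off the work surface, if the arm or the gripper's body presses on something with over 40 N, if the wrist force passes 120 N, or if a joint passes its speed limit or range.

## Working session

There is one attempt and no reset: what is moved stays moved. The work goes in short steps, Python scripts to look and compute and a shell command to move; the robot and the scene stay as the last step left them, time stands still between calls to the robot, and variables do not carry over. Pictures are saved under pics/ and viewed, at most 11 in all, crops included, and the job is handed in when it is done.

```bash
ls; mkdir -p pics; cat > h.py <<'E'
import numpy as np, cv2
from cell import *
def snap(name,fn):
    p,d=camera(name); cv2.imwrite('pics/'+fn+'.png',cv2.cvtColor(p,cv2.COLOR_RGB2BGR)); np.savez('pics/'+fn+'.npz',p=p,d=d)
    return p,d
def pts(name,d):
    i=camera_info(name);K=np.array(i['intrinsics'],float);T=np.array(i['world_from_camera'])
    h,w=d.shape;u,v=np.meshgrid(np.arange(w),np.arange(h))
    uv=np.stack([u,v],-1).reshape(-1,1,2).astype(float)
    n=cv2.undistortPoints(uv,K,np.array([i['k1'],0,0,0.])).reshape(h,w,2)
    P=np.dstack([n*d[...,None],d])
    W=P@T[:3,:3].T+T[:3,3]; W[d==0]=np.nan
    return W
E
python3 - <<'E'
from h import *
s=read_state();print(s)
for n in('scene','top'):
    snap(n,n+'0');i=camera_info(n);print(i)
a=cv2.imread('pics/top0.png');cv2.imwrite('pics/top0b.png',cv2.resize(a,(800,600)))
a=cv2.imread('pics/scene0.png');cv2.imwrite('pics/scene0b.png',cv2.resize(a,(800,600)))
E
```

```text
pics
{'clock': 0.0, 'joints': array([ 1.27443627e+00,  3.00451314e-01,  1.52158629e+00, -1.32149215e-05,
        1.32067311e+00, -6.66144404e-02]), 'qd': array([-0.00186339,  0.00122828,  0.0017553 ,  0.00068347, -0.00113135,
        0.00285394]), 'effort': array([ 5.61427732e-04, -5.31784201e+01, -3.52737808e+01,  7.08972942e-02,
        2.43730098e-02, -7.03275646e-05]), 'eef_pos': array([125.18986119, 535.29781691, 204.89497191]), 'eef_rot': array([-3.14047622e+00, -6.16522703e-05,  2.91185028e+00]), 'wrist_force': array([-0.64614217,  0.31895265, -0.55632137]), 'moment': array([-0.02564276, -0.0372839 ,  0.02310461]), 'finger_force': 0.0, 'finger_gap': 94.059492125625}
{'intrinsics': array([[366.29263499,   0.        , 254.94246927],
       [  0.        , 366.29263499, 195.2373026 ],
       [  0.        ,   0.        ,   1.        ]]), 'k1': -0.030703070132412306, 'world_from_camera': array([[ 5.67909908e-01, -5.91104836e-01,  5.72776928e-01,
         2.28384398e+01],
       [-8.23005115e-01, -4.17839870e-01,  3.84801798e-01,
        -3.80517297e+02],
       [ 1.18708338e-02, -6.89931095e-01, -7.23777706e-01,
         8.64996709e+02],
       [ 0.00000000e+00,  0.00000000e+00,  0.00000000e+00,
         1.00000000e+00]])}
{'intrinsics': array([[369.97165326,   0.        , 253.67246888],
       [  0.        , 369.97165326, 189.28759222],
       [  0.        ,   0.        ,   1.        ]]), 'k1': -0.017324827065278485, 'world_from_camera': array([[-1.57049322e-02, -9.81199048e-01,  1.92358477e-01,
         3.92484786e+02],
       [-9.99687329e-01,  1.91524075e-02,  1.60757265e-02,
        -1.11957951e+01],
       [-1.94576154e-02, -1.92045864e-01, -9.81193043e-01,
         1.06773976e+03],
       [ 0.00000000e+00,  0.00000000e+00,  0.00000000e+00,
         1.00000000e+00]])}
```

View pics/top0b.png

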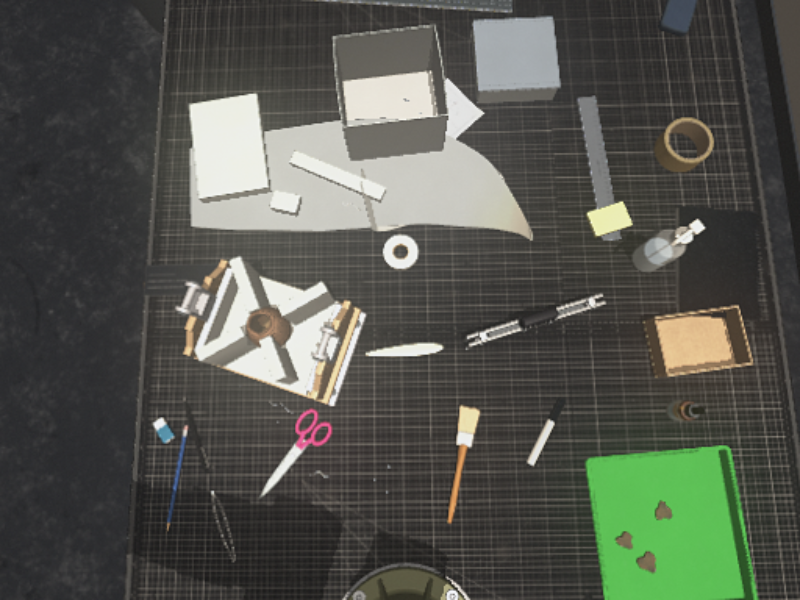

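View pics/scene0b.png

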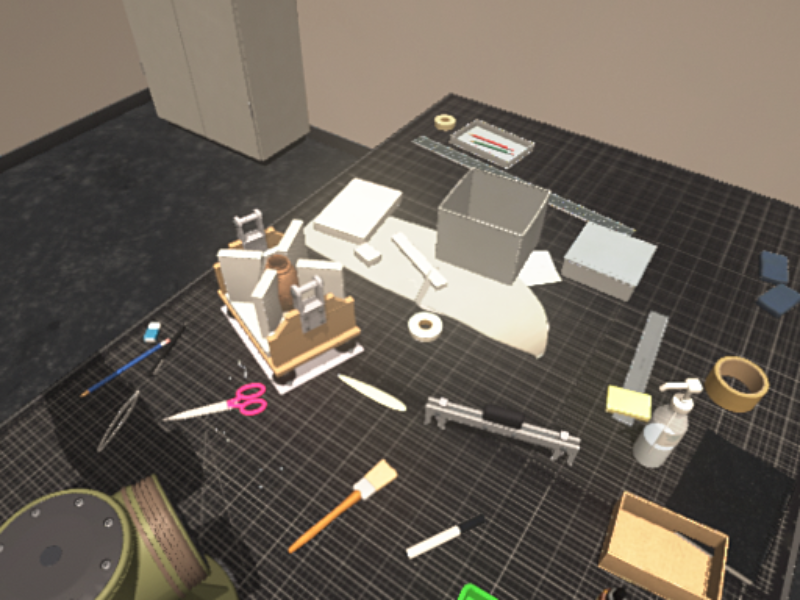

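The top view shows the cradle around (275,330), the tie bar from (468,340) to (605,298) with its grip at about (540,318), the folder at (405,350) and the tape at (400,252). Next step is measuring the bar and the pins from crops and depth.

```bash
python3 - <<'E'
from h import *
for n in('top','scene'):
    z=np.load(f'pics/{n}0.npz');W=pts(n,z['d']);p=z['p'].astype(int)
    m=(W[...,2]>0)
    # bar
    if n=='top': c=W[203,346]
    else: c=W[int(418/1.5625),int(505/1.5625)]
    print(n,'grip',c.round(1))
    b=(W[...,2]>20)&(W[...,2]<110)&(np.hypot(W[...,0]-c[0],W[...,1]-c[1])<150)
    # largest component near c
    nl,l=cv2.connectedComponents(b.astype(np.uint8));
    r,cc=np.argwhere(np.linalg.norm(np.nan_to_num(W,nan=9e3)-c,axis=-1)<.1)[0]
    B=W[(l==l[r,cc])];q=B[:,:2]
    (cx,cy),(w,h),a=cv2.minAreaRect(q.astype(np.float32));print('bar rect',cx,cy,w,h,a,len(q),B[:,2].max())
    T=B[B[:,2]>80]; print('grip top rect',cv2.minAreaRect(T[:,:2].astype(np.float32)),np.median(T[:,2]),T.mean(0))
    cr=W[...,2]
    hi=(cr>192)&(cr<232)&(W[...,1]>100)&(W[...,1]<480)&(W[...,0]<700)
    nl,l,st,ce=cv2.connectedComponentsWithStats(hi.astype(np.uint8))
    for k in range(1,nl):
        if st[k,4]>8:
            Q=W[l==k];print(st[k],Q.mean(0).round(1),Q.min(0).round(1),Q.max(0).round(1))
a=cv2.imread('pics/top0.png');c=a[155:265,100:240];c2=a[175:235,290:395]
out=np.zeros((600,800,3),np.uint8)
x=cv2.resize(c,None,fx=5,fy=5,interpolation=cv2.INTER_CUBIC);out[:550,:700]=x;cv2.imwrite('pics/c1.png',out)
a=cv2.imread('pics/scene0.png')[130:250,135:240];cv2.imwrite('pics/c2.png',cv2.resize(a,None,fx=5,fy=5,interpolation=cv2.INTER_CUBIC))
E
```

```text
top grip [ 542.3 -240.8   88.8]
bar rect 542.8399658203125 -239.15475463867188 25.49991798400879 255.11093139648438 16.323049545288086 727 93.42908956052486
grip top rect ((543.4282836914062, -239.187744140625), (20.058624267578125, 65.37836456298828), 16.273826599121094) 88.40474186776044 [ 542.56155133 -237.98126236   88.31371481]
[146 165  20  34 215] [587.5 241.3 193.7] [546.6 217.5 192. ] [629.7 265.5 197.1]
[113 179  18  24 165] [563.  318.5 213.5] [535.8 302.4 192. ] [590.7 334.7 224.8]
[124 209  33  23 264] [494.7 274.5 197.2] [468.7 237.6 192.6] [520.1 311.4 202.3]
[199 208  14  24 154] [488.6 113.8 215. ] [463.6 100.1 192.7] [517.  130.8 224.6]
scene grip [ 533.6 -244.8   86.7]
bar rect 539.8284301757812 -238.6166229248047 25.017370223999023 255.2598114013672 16.592159271240234 1312 91.72154272518378
grip top rect ((539.5510864257812, -238.62107849121094), (21.492124557495117, 65.5734634399414), 17.7930965423584) 87.64657080899872 [ 538.11524884 -239.13893977   87.00035275]
[149 134  20  16 138] [559.3 316.2 210.4] [534.9 299.5 192.6] [586.4 335.6 223.1]
[177 141  17  21  91] [585.6 239.8 193.2] [540.6 217.  192. ] [629.4 264.2 195.7]
[139 160  30   7 164] [492.4 272.5 196.4] [468.  236.4 192. ] [520.7 311.3 200.3]
[186 176  20  19 137] [483.6 112.3 211.7] [461.5 100.4 192.5] [511.5 128.8 223. ]
```

View pics/c1.png

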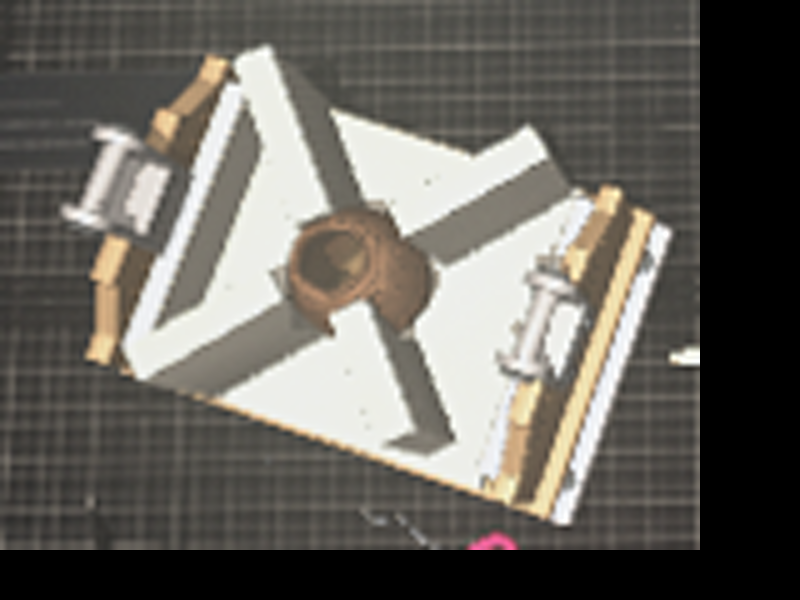

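View pics/c2.png

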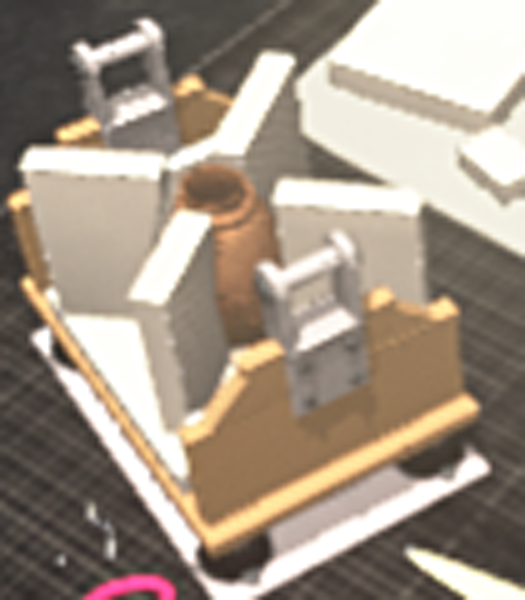

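Both pins are clear in the crops: in the top crop their middles are at about (97,175) and (535,322), in the scene crop at (122,45) and (307,262). I'll project these at pin height.

```bash
cat >> h.py <<'E'
def ray(name,u,v,z):
    i=camera_info(name);K=np.array(i['intrinsics'],float);T=np.array(i['world_from_camera'])
    n=cv2.undistortPoints(np.array([[[u,v]]],float),K,np.array([i['k1'],0,0,0.])).ravel()
    r=T[:3,:3]@np.r_[n,1];o=T[:3,3];return o+r*(z-o[2])/r[2]
E
python3 - <<'E'
from h import *
for n,A,B in(('top',(119.2,189.8),(206.8,219.2)),('scene',(159.2,138.8),(196.2,182.2))):
    a=ray(n,*A,210);b=ray(n,*B,210);d=a-b
    print(n,a.round(1),b.round(1),'mid',((a+b)/2).round(1),'len',np.linalg.norm(d).round(1),'ang of y axis',np.degrees(np.arctan2(d[1],d[0])).round(2))
    z=np.load(f'pics/{n}0.npz');W=pts(n,z['d'])
    # lugs/pin top points
    for c in(a,b):
        m=(W[...,2]>203)&(np.hypot(W[...,0]-c[0],W[...,1]-c[1])<32);Q=W[m][:,:2];r=cv2.minAreaRect(Q.astype(np.float32));print(len(Q),Q.mean(0).round(1),r)
    print('tcp',ray(n,346,203.5,89))
print(read_state()['eef_rot'],grip_point_offset)
E
```

```text
top [565.7 323.6 210. ] [491.7 113.3 210. ] mid [528.7 218.4 210. ] len 222.9 ang of y axis 70.62
154 [563.3 319.1] ((563.2592163085938, 321.1818542480469), (24.05794334411621, 53.455692291259766), 70.13600158691406)
161 [489.9 112.9] ((490.2552490234375, 113.59889221191406), (24.576129913330078, 53.47050094604492), 70.96131896972656)
tcp [ 540.955397   -240.68813021   89.        ]
scene [566.9 321.8 210. ] [492.5 116.3 210. ] mid [529.7 219.  210. ] len 218.6 ang of y axis 70.08
113 [559.8 316.7] ((560.7335815429688, 316.21295166015625), (28.41901397705078, 52.97392272949219), 81.37785339355469)
135 [486.1 111. ] ((486.9891662597656, 111.60565185546875), (26.273189544677734, 50.675697326660156), 78.65512084960938)
tcp [ 761.37729806 -200.98796506   89.        ]
[-3.14062116e+00 -6.00802322e-05  2.91180668e+00] 18.8
```

```bash
python3 -m handwheel '.4 -.8 .3 -.55 0;.45 -.88 .2 -.55 0;.47 -.88 .1 -.55 0;.47 -.88 .1 -.55 0;.47 -.88 .1 -.55 0;.47 -.88 .1 -.55 0;.47 -.88 .1 -.55 0;.47 -.88 .1 -.55 0;.47 -.88 0 -.55 0;.47 -.88 0 -.55 0;.47 -.88 0 -.55 0;.47 -.88 0 -.55 0' 60; python3 -m handwheel '.47 -.88 0 -.55 0;.47 -.88 0 -.55 0;.47 -.88 0 -.55 0;.47 -.88 0 -.55 0;.47 -.88 0 -.55 0;.47 -.88 0 -.55 0;.47 -.88 0 -.55 0;.47 -.88 0 -.55 0;.47 -.88 0 -.55 0;.4 -.8 0 -.55 0;0 0 0 0 0'
```

```text
clock: 1.1
eef_pos: [347.5, 114.4, 249.5]
eef_rot: [3.141, 0.0, 2.334]
wrist_force: [0.5, 0.7, -0.3]
finger_gap: 93.8
finger_force: 0.0
clock: 2.02
eef_pos: [533.3, -237.0, 247.4]
eef_rot: [-3.139, -0.001, 1.849]
wrist_force: [-1.8, 0.5, -0.6]
finger_gap: 93.9
finger_force: 0.0
```

```bash
python3 -m handwheel '.19 -.04 -.7 .1 0;0 0 -.9 0 0;0 0 -.9 0 0;0 0 -.9 0 0;0 0 -.6 0 0;0 0 -.4 0 0;0 0 -.25 0 0;0 0 -.15 0 0;0 0 0 0 0' 60; python3 - <<'E'
from h import *
p,d=snap('scene','s1');c=cv2.cvtColor(p,cv2.COLOR_RGB2BGR)[190:320,220:400];cv2.imwrite('pics/s1b.png',cv2.resize(c,None,fx=4,fy=4,interpolation=cv2.INTER_CUBIC))
E
```

```text
clock: 2.77
eef_pos: [539.8, -233.8, 56.9]
eef_rot: [-3.141, -0.001, 1.865]
wrist_force: [0.5, -0.5, 0.5]
finger_gap: 93.7
finger_force: 0.0
```

View pics/s1b.png

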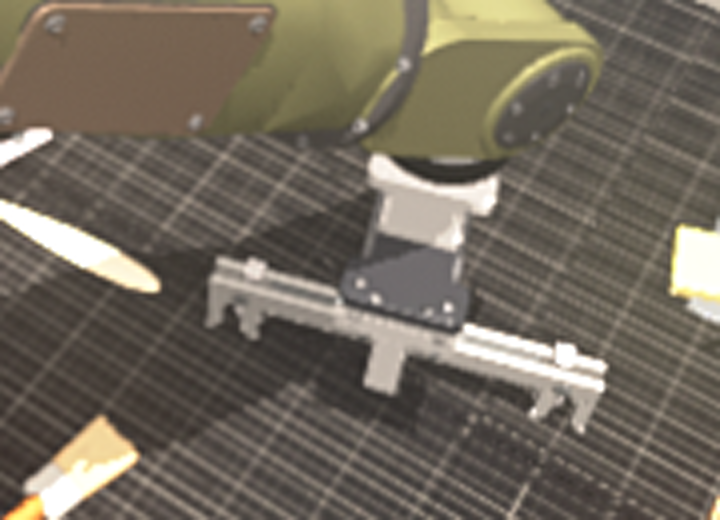

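The fingers straddle the bar (finger at (384,350), bar from 208 to 605), roughly at its middle. A small shift along the bar, then grip and lift.

```bash
python3 -m handwheel '.04 -.12 -.07 -.05 0;0 0 0 0 .5;0 0 0 0 1;0 0 0 0 1;0 0 0 0 1;0 0 0 0 1;0 0 0 0 1;0 0 0 0 1;0 0 0 0 1' 60; python3 -m handwheel '0 0 0 0 1;0 0 0 0 1;0 0 0 0 1;0 0 0 0 1'
```

```text
clock: 3.57
eef_pos: [541.7, -238.8, 54.7]
eef_rot: [-3.142, 0.0, 1.86]
wrist_force: [-0.7, 0.4, 0.6]
finger_gap: 44.0
finger_force: 0.0
clock: 3.9
eef_pos: [541.6, -238.9, 54.6]
eef_rot: [-3.141, -0.0, 1.86]
wrist_force: [-1.2, -0.3, 0.1]
finger_gap: 19.5
finger_force: 60.0
```

```bash
python3 -m handwheel '0 0 .2 0 1;0 0 .4 0 1;0 0 .7 0 1;0 0 .9 0 1;0 0 .9 0 1;0 0 .9 0 1;0 0 .9 0 1;0 0 .7 0 1;0 0 .5 0 1;0 0 .3 0 1;0 0 .2 0 1;0 0 0 0 1'; python3 -m handwheel '0 .2 0 -.2 1;0 .4 0 -.4 1;0 .7 0 -.6 1;0 .9 0 -.6 1;0 .9 0 -.6 1;0 .9 0 -.6 1;0 .9 0 -.6 1;0 .9 0 -.6 1;0 .9 0 -.6 1;0 .9 0 -.6 1;0 .9 0 -.6 1;0 .9 0 -.6 1';python3 -m handwheel '-.1 .8 0 -.6 1;-.1 .6 0 -.4 1;-.1 .4 0 -.2 1;0 .2 0 0 1;0 0 0 0 1;0 0 0 0 1'
python3 - <<'E'
from h import *
p,d=snap('top','t2');q,e=snap('scene','s2')
f=lambda p,r0,r1,c0,c1,k:cv2.resize(cv2.cvtColor(p,cv2.COLOR_RGB2BGR)[r0:r1,c0:c1],None,fx=k,fy=k,interpolation=cv2.INTER_CUBIC)
A=f(p,140,280,90,250,3.5);B=f(q,70,230,100,215,3)
o=np.zeros((500,B.shape[1]+A.shape[1]-120,3),np.uint8)[:, :800]
cv2.imwrite('pics/t2b.png',f(p,140,280,90,250,5)[:600]);cv2.imwrite('pics/s2b.png',f(q,80,230,90,250,4))
E
```

```text
clock: 4.9
eef_pos: [541.8, -238.9, 320.2]
eef_rot: [3.14, 0.001, 1.86]
wrist_force: [0.4, -0.2, -3.5]
finger_gap: 19.7
finger_force: 60.0
clock: 5.9
eef_pos: [541.0, 138.8, 317.5]
eef_rot: [-3.14, 0.001, 1.282]
wrist_force: [0.4, -0.2, -3.4]
finger_gap: 19.7
finger_force: 60.0
clock: 6.4
eef_pos: [529.8, 216.6, 318.0]
eef_rot: [-3.141, 0.001, 1.18]
wrist_force: [0.3, -0.2, -3.2]
finger_gap: 19.6
finger_force: 60.0
```

View pics/s2b.png

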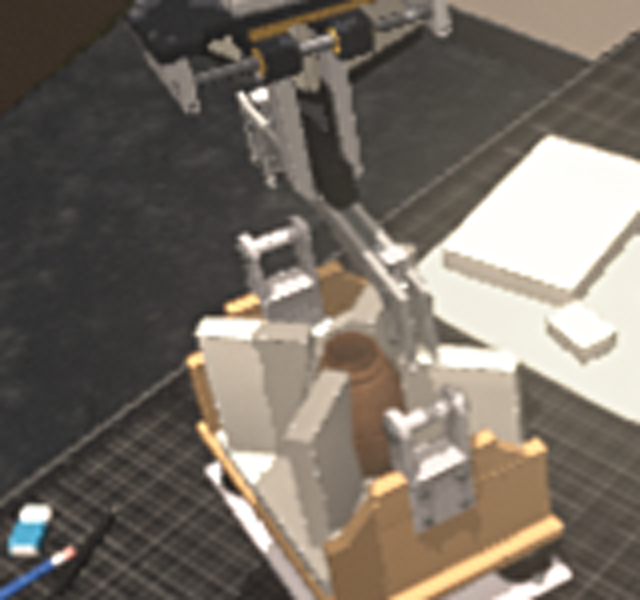

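The scene picture shows the bar held above the cradle: near hook at (425,345), the near pin at (430,415) below it, and the far hook over the far pin. I'll correct the yaw, then measure the bar's ends in the same cameras.

```bash
python3 -m handwheel '0 0 -.1 .3 1;0 0 -.1 .26 1;0 0 0 0 1;0 0 0 0 1'
python3 - <<'E'
from h import *
s=read_state();z0=s['eef_pos'][2];print(s['eef_pos'],s['eef_rot'])
ax=np.array([np.cos(s['eef_rot'][2]),np.sin(s['eef_rot'][2])]);nx=np.array([ax[1],-ax[0]])
f=lambda p,r0,r1,c0,c1,k:cv2.resize(cv2.cvtColor(p,cv2.COLOR_RGB2BGR)[r0:r1,c0:c1],None,fx=k,fy=k,interpolation=cv2.INTER_CUBIC)
V=[]
for n in('top','scene'):
    p,d=snap(n,n+'3');W=pts(n,d);T=z0-54.6
    V.append(f(p,130,280,80,240,2.5) if n=='top' else f(p,80,230,90,250,2.5))
    r=W[...,:2]-s['eef_pos'][:2];u=r@ax;v=r@nx;z=W[...,2]
    m=(z>T+20)&(z<T+75)&(abs(v)<25)&(abs(u)<150)&(abs(u)>40)
    for sg in(1,-1):
        k=m&(u*sg>0)
        if k.sum()>10:
            print(n,sg,k.sum(),'u',np.percentile(u[k],[0,1,99,100]).round(1),'v',np.percentile(v[k],[0,5,50,95,100]).round(1),'z',np.percentile(z[k],[5,50,95]).round(1))
cv2.imwrite('pics/v3.png',np.hstack(V))
E
```

```text
clock: 6.83
eef_pos: [529.8, 216.5, 310.4]
eef_rot: [-3.141, 0.0, 1.227]
wrist_force: [0.7, 0.3, -3.3]
finger_gap: 19.4
finger_force: 60.0
[529.75922928 216.54426562 310.43956514] [-3.14123695e+00  3.70351380e-04  1.22740808e+00]
top -1 427 u [-127.5 -127.1  -41.4  -40.1] v [-10.9  -8.9   0.6  10.1  12.4] z [294.  313.3 325.4]
scene 1 169 u [ 45.8  47.1 124.5 126.4] v [-11.7 -10.4  -8.5   4.7   9.4] z [280.9 310.7 326. ]
scene -1 374 u [-129.7 -128.8  -41.2  -40.2] v [-12.3 -10.1  -5.1   7.8  10. ] z [282.1 311.1 324.2]
```

View pics/v3.png

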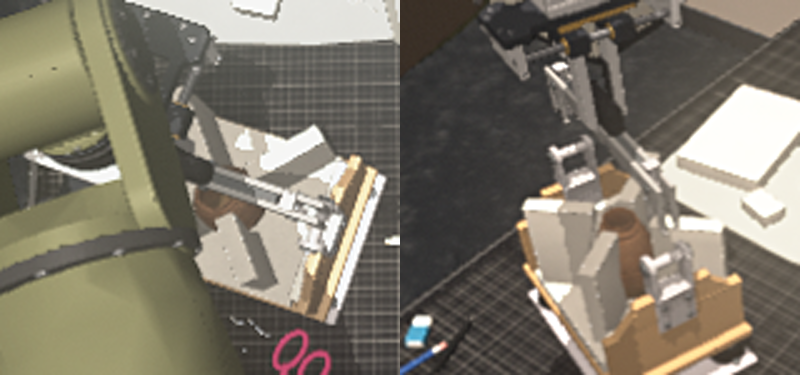

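```bash
python3 -m handwheel '-.05 .07 -.1 0 1;0 0 -.2 0 1;0 0 -.25 0 1;0 0 -.2 0 1;0 0 -.1 0 1;0 0 -.1 0 1;0 0 -.1 0 1;0 0 -.05 0 1;0 0 0 0 1;0 0 0 0 1'
python3 - <<'E'
from h import *
q,e=snap('scene','s4');cv2.imwrite('pics/s4b.png',cv2.resize(cv2.cvtColor(q,cv2.COLOR_RGB2BGR)[100:220,115:245],None,fx=5,fy=5,interpolation=cv2.INTER_CUBIC))
E
```

```text
clock: 7.77
eef_pos: [527.7, 219.9, 266.8]
eef_rot: [3.141, -0.0, 1.228]
wrist_force: [-0.3, -0.2, -3.3]
finger_gap: 19.4
finger_force: 60.0
```

View pics/s4b.png

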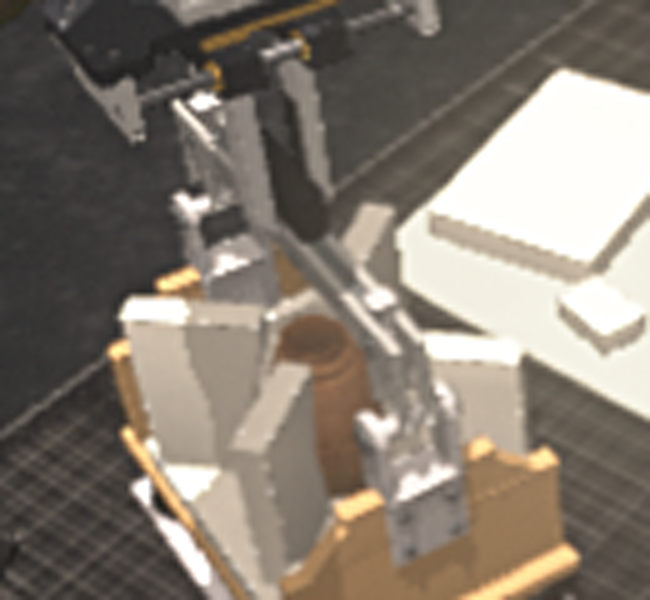

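The hooks' jaws straddle the pins: near hook between its lugs at (375–445,420), far hook at (190,205). No contact force yet; carrying on down slowly.

```bash
python3 -m handwheel '0 0 -.04 0 1;0 0 -.04 0 1;0 0 -.04 0 1;0 0 -.04 0 1;0 0 -.04 0 1;0 0 -.02 0 1;0 0 0 0 1;0 0 0 0 1'
```

```text
clock: 8.48
eef_pos: [527.7, 219.9, 257.9]
eef_rot: [3.142, 0.0, 1.228]
wrist_force: [-0.5, -0.9, -2.3]
finger_gap: 19.8
finger_force: 60.0
```

```bash
python3 -m handwheel '0 0 -.03 0 1;0 0 -.03 0 1;0 0 -.03 0 1;0 0 -.03 0 1;0 0 -.03 0 1;0 0 -.03 0 1;0 0 -.03 0 1;0 0 -.03 0 1;0 0 0 0 1;0 0 0 0 1'
```

```text
clock: 9.32
eef_pos: [527.7, 219.8, 248.3]
eef_rot: [3.141, 0.0, 1.228]
wrist_force: [-0.8, -4.0, 4.2]
finger_gap: 19.4
finger_force: 60.0
```

```bash
python3 -m handwheel '0 0 -.03 0 1;0 0 -.03 0 1;0 0 -.03 0 1;0 0 -.03 0 1;0 0 0 0 1;0 0 0 0 1'
```

```text
clock: 9.82
eef_pos: [527.7, 219.8, 243.7]
eef_rot: [3.141, 0.0, 1.228]
wrist_force: [-2.3, -4.4, 6.2]
finger_gap: 19.4
finger_force: 60.0
```

```bash
python3 -m handwheel '-.008 -.024 0 0 1;0 0 0 0 1;0 0 0 0 1'; python3 -m handwheel '0 0 -.03 0 1;0 0 -.03 0 1;0 0 0 0 1;0 0 0 0 1'
```

```text
clock: 10.07
eef_pos: [527.3, 218.6, 243.2]
eef_rot: [-3.141, 0.001, 1.228]
wrist_force: [-2.7, -4.9, 3.6]
finger_gap: 19.3
finger_force: 60.0
clock: 10.4
eef_pos: [527.3, 218.7, 240.9]
eef_rot: [-3.142, 0.001, 1.228]
wrist_force: [-0.6, -6.0, 4.6]
finger_gap: 19.7
finger_force: 60.0
```

```bash
python3 -m handwheel '0 0 -.03 0 1;0 0 -.03 0 1;0 0 -.03 0 1;0 0 0 0 1;0 0 0 0 1'; python3 -m handwheel '-.008 -.024 0 0 1;0 0 -.03 0 1;0 0 -.03 0 1;0 0 0 0 1;0 0 0 0 1'
python3 - <<'E'
from h import *
print(read_state()['moment'])
q,e=snap('scene','s5');cv2.imwrite('pics/s5b.png',cv2.resize(cv2.cvtColor(q,cv2.COLOR_RGB2BGR)[110:230,125:235],None,fx=5,fy=5,interpolation=cv2.INTER_CUBIC))
E
```

```text
clock: 10.82
eef_pos: [527.4, 218.6, 237.5]
eef_rot: [3.141, 0.001, 1.228]
wrist_force: [-2.3, -6.1, 4.5]
finger_gap: 19.5
finger_force: 60.0
clock: 11.23
eef_pos: [527.2, 218.3, 235.2]
eef_rot: [3.141, -0.001, 1.229]
wrist_force: [0.7, -0.4, 5.0]
finger_gap: 19.6
finger_force: 60.0
[-0.11236841 -0.00253504 -0.01241139]
```

View pics/s5b.png

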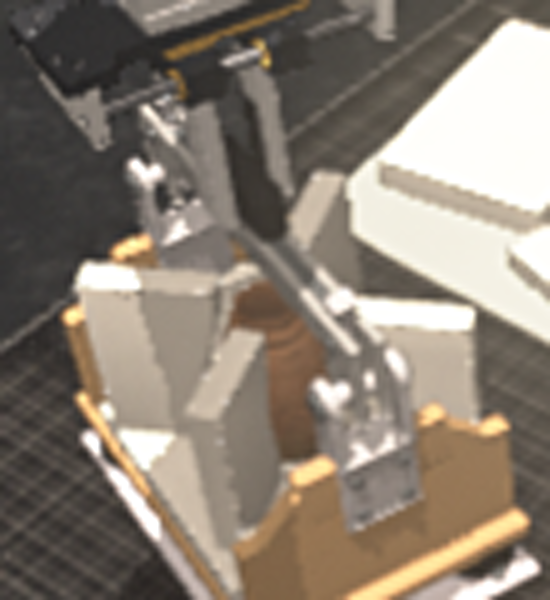

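The picture shows both hooks going down over the pins, near one at (370,380) between the lugs, far one at (150,175); the side force has vanished.

```bash
python3 -m handwheel '0 0 -.025 0 1;0 0 -.025 0 1;0 0 -.025 0 1;0 0 -.025 0 1;0 0 0 0 1;0 0 0 0 1'; python3 -m handwheel '0 0 -.025 0 1;0 0 -.025 0 1;0 0 -.025 0 1;0 0 -.025 0 1;0 0 0 0 1;0 0 0 0 1'
```

```text
clock: 11.78
eef_pos: [527.3, 218.3, 231.5]
eef_rot: [3.141, -0.001, 1.229]
wrist_force: [-0.7, -0.7, 7.6]
finger_gap: 19.6
finger_force: 60.0
clock: 12.28
eef_pos: [527.3, 218.3, 227.8]
eef_rot: [3.14, -0.001, 1.228]
wrist_force: [-0.5, -1.4, 8.4]
finger_gap: 19.6
finger_force: 60.0
```

```bash
python3 -m handwheel '0 0 -.025 0 1;0 0 -.025 0 1;0 0 -.025 0 1;0 0 0 0 1;0 0 0 0 1'; python3 -m handwheel '0 0 -.025 0 1;0 0 -.025 0 1;0 0 -.025 0 1;0 0 0 0 1;0 0 0 0 1'
```

```text
clock: 12.7
eef_pos: [526.9, 218.2, 223.9]
eef_rot: [-3.141, 0.0, 1.229]
wrist_force: [-1.8, -0.7, 2.0]
finger_gap: 19.9
finger_force: 60.0
clock: 13.12
eef_pos: [526.9, 218.2, 221.1]
eef_rot: [-3.141, -0.0, 1.229]
wrist_force: [-3.9, -0.0, 4.7]
finger_gap: 19.8
finger_force: 60.0
```

```bash
python3 -m handwheel '0 0 -.025 0 1;0 0 -.025 0 1;0 0 0 0 1;0 0 0 0 1'; python3 -m handwheel '0 0 -.025 0 1;0 0 -.025 0 1;0 0 0 0 1;0 0 0 0 1'; python3 -c "
from h import *
print(read_state()['moment'],read_state()['wrist_force'])"
```

```text
clock: 13.45
eef_pos: [526.9, 218.1, 219.2]
eef_rot: [-3.141, -0.0, 1.229]
wrist_force: [-4.4, 1.4, 6.0]
finger_gap: 19.8
finger_force: 60.0
clock: 13.78
eef_pos: [526.9, 218.2, 217.4]
eef_rot: [-3.141, -0.0, 1.228]
wrist_force: [-4.4, 0.8, 6.7]
finger_gap: 19.9
finger_force: 60.0
[1.12612770e-01 1.20152438e+00 1.04459803e-03] [-4.40683251  0.84632456  6.71609388]
```

```bash
python3 -m handwheel '-.02 .007 0 0 1;0 0 0 0 1;0 0 0 0 1'
python3 - <<'E'
from h import *
q,e=snap('scene','s6');W=pts('scene',e);cv2.imwrite('pics/s6b.png',cv2.resize(cv2.cvtColor(q,cv2.COLOR_RGB2BGR)[110:230,125:235],None,fx=5,fy=5,interpolation=cv2.INTER_CUBIC))
s=read_state();ax=np.array([np.cos(s['eef_rot'][2]),np.sin(s['eef_rot'][2])]);nx=np.array([ax[1],-ax[0]])
r=W[...,:2]-s['eef_pos'][:2];u=r@ax;v=r@nx;z=W[...,2]
# bar top-edge profile along u
for a in range(-125,130,10):
    m=(abs(u-a)<5)&(abs(v)<11)&(z>195)&(z<300)
    if m.sum()>3: print(a,m.sum(),np.percentile(z[m],[50,90]).round(1))
E
```

```text
clock: 14.03
eef_pos: [526.8, 218.2, 217.7]
eef_rot: [3.14, -0.001, 1.228]
wrist_force: [0.3, -0.8, 6.6]
finger_gap: 19.6
finger_force: 60.0
-125 44 [210.3 221.2]
-115 30 [213.4 220.8]
-105 47 [220.9 233.1]
-95 22 [220.5 233.1]
-85 20 [218.6 221.8]
-75 27 [220.3 222.3]
-65 25 [219.4 221.8]
-55 29 [219.2 221.7]
-45 27 [219.9 221.9]
-35 84 [233.3 248.4]
-25 41 [247.8 252.6]
-15 35 [246.1 252.5]
-5 49 [253.  281.8]
5 28 [252.  286.7]
15 8 [251.9 253.4]
25 4 [252.2 252.5]
55 10 [213.9 222. ]
65 10 [220.3 222.5]
75 15 [218.8 221.2]
85 16 [218.8 222.7]
95 28 [220.  231.3]
105 17 [218.9 222.4]
115 7 [210.5 214.8]
```

View pics/s6b.png

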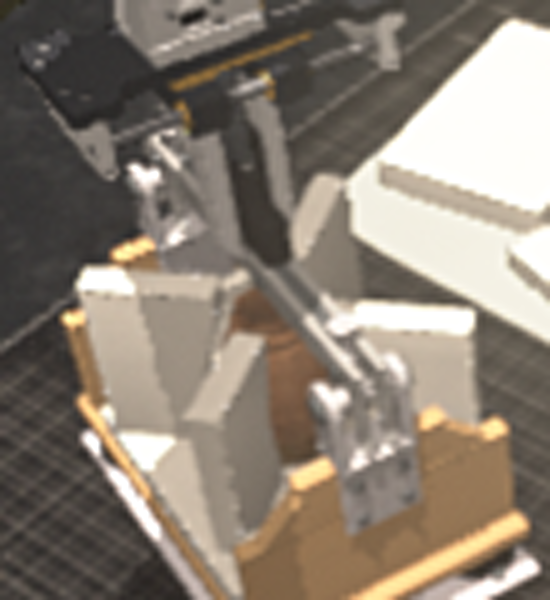

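The bar is level (top 221–222 mm at both ends), both hooks are down between their lugs at (370,380) and (155,190), and the force matches a deck at −14 mm with the pins on the seats. Side force is gone. Now easing up for the tug.

```bash
python3 -m handwheel '0 0 .03 0 1;0 0 .04 0 1;0 0 .04 0 1;0 0 .04 0 1;0 0 .04 0 1;0 0 .04 0 1;0 0 .04 0 1;0 0 .04 0 1;0 0 .03 0 1;0 0 0 0 1;0 0 0 0 1'; python3 -m handwheel '0 0 .03 0 1;0 0 .03 0 1;0 0 .03 0 1;0 0 .03 0 1;0 0 0 0 1;0 0 0 0 1'
```

```text
clock: 15.0
eef_pos: [526.0, 218.3, 230.5]
eef_rot: [-3.141, 0.0, 1.228]
wrist_force: [-0.9, -0.4, -1.1]
finger_gap: 19.6
finger_force: 60.0
clock: 15.5
eef_pos: [526.2, 218.3, 235.4]
eef_rot: [-3.141, 0.0, 1.228]
wrist_force: [-0.2, 0.1, -4.4]
finger_gap: 19.8
finger_force: 60.0
```

```bash
python3 -m handwheel '0 0 .025 0 1;0 0 .025 0 1;0 0 .025 0 1;0 0 .025 0 1;0 0 0 0 1;0 0 0 0 1'; python3 - <<'E'
from h import *
f=[]
for k in range(6): camera('scene'); f.append(read_state()['wrist_force'][2])
print(np.mean(f),f,read_state()['eef_pos'])
# deck height change: median z of plywood/foam vs first picture
for n in('scene','top'):
    p,d=snap(n,n+'7');W=pts(n,d);z0=np.load(f'pics/{n}0.npz');W0=pts(n,z0['d'])
    m=(abs(W0[...,2]-193)<8)&(W0[...,1]>80)&(W0[...,1]<350)&(abs(W[...,2]-W0[...,2])<14)
    D=(W-W0)[m][:,2];print(n,m.sum(),np.median(D),D.mean())
E
```

```text
clock: 16.0
eef_pos: [526.2, 218.3, 239.4]
eef_rot: [-3.141, 0.0, 1.228]
wrist_force: [-1.2, 0.5, -7.0]
finger_gap: 20.1
finger_force: 60.0
-7.379856626787075 [np.float64(-8.044562926300241), np.float64(-7.71384261153997), np.float64(-7.339410857739224), np.float64(-7.321433910960823), np.float64(-7.762605155850197), np.float64(-6.09728429833199)] [526.20182755 218.28996654 239.40692628]
scene 744 2.064384911773743 2.072483198743413
top 440 4.120688539299124 3.9327516275235905
```

```bash
python3 - <<'E'
from h import *
n='top';W=pts(n,np.load('pics/top7.npz')['d']);W0=pts(n,np.load('pics/top0.npz')['d'])
z=W0[...,2];k=np.ones((5,5),np.uint8);zz=np.nan_to_num(z).astype(np.float32)
flat=(cv2.dilate(zz,k)-cv2.erode(zz,k)<7)
c=(abs(W0[...,0]-528)<110)&(abs(W0[...,1]-218)<130)&flat
d=W[...,2]-z
for a in range(0,230,10):
    m=c&(z>=a)&(z<a+10)&(abs(d)<12)
    if m.sum()>25: print(a,m.sum(),np.median(d[m]).round(2))
E
```

```text
0 58 -0.57
70 78 6.38
80 114 3.54
180 105 4.76
```

Force says +5.7 mm and the depth images about +5: the tug holds. A hair more, hold, then lower to where the deck carries the bar (force ≈ 0).

```bash
python3 -m handwheel '0 0 .015 0 1;0 0 0 0 1;0 0 0 0 1;0 0 0 0 1;0 0 0 0 1'; python3 -m handwheel '0 0 -.02 0 1;0 0 -.03 0 1;0 0 -.03 0 1;0 0 -.03 0 1;0 0 -.03 0 1;0 0 -.03 0 1;0 0 -.03 0 1;0 0 -.03 0 1;0 0 -.03 0 1;0 0 -.03 0 1;0 0 0 0 1;0 0 0 0 1'; python3 -m handwheel '0 0 -.02 0 1;0 0 -.01 0 1;0 0 0 0 1;0 0 0 0 1'
```

```text
clock: 16.82
eef_pos: [526.2, 218.3, 240.0]
eef_rot: [-3.142, 0.0, 1.228]
wrist_force: [-0.4, 1.3, -7.2]
finger_gap: 19.7
finger_force: 60.0
clock: 17.82
eef_pos: [526.4, 218.3, 228.6]
eef_rot: [3.141, -0.0, 1.228]
wrist_force: [1.3, -0.1, -0.6]
finger_gap: 19.6
finger_force: 60.0
clock: 18.15
eef_pos: [526.4, 218.3, 227.3]
eef_rot: [3.141, -0.0, 1.228]
wrist_force: [1.8, -0.0, 0.0]
finger_gap: 20.1
finger_force: 60.0
```

```bash
python3 -m handwheel '0 0 0 0 .75;0 0 0 0 .7;0 0 0 0 .6;0 0 0 0 .5;0 0 0 0 .4;0 0 0 0 .3;0 0 0 0 .3;0 0 0 0 .3;0 0 0 0 .3'; python3 -m handwheel '0 0 .1 0 .3;0 0 .3 0 .3;0 0 .5 0 .3;0 0 .7 0 .3;0 0 .8 0 .3;0 -.8 .2 0 .3;0 -.9 0 0 .3;0 -.9 0 0 .3;0 -.9 0 0 .3;0 -.9 0 0 .3;0 -.9 0 0 .3;0 -.9 0 0 .3'; python3 -m handwheel '0 -.9 0 0 .3;0 -.9 0 0 .3;0 -.5 0 0 .3;0 0 0 0 .3;0 0 0 0 .3'
python3 - <<'E'
from h import *
p,d=snap('top','t8');q,e=snap('scene','s8')
f=lambda p,r0,r1,c0,c1,k:cv2.resize(cv2.cvtColor(p,cv2.COLOR_RGB2BGR)[r0:r1,c0:c1],None,fx=k,fy=k,interpolation=cv2.INTER_CUBIC)
cv2.imwrite('pics/v8.png',np.hstack([f(p,135,285,100,260,2.5),f(q,90,240,110,270,2.5)]))
W=pts('top',d);z=W[...,2];c=np.array([528.,218.4]);ax=np.array([.337,.942]);r=W[...,:2]-c;u=r@ax;v=r@np.array([.942,-.337])
for a in range(-125,130,25):
    m=(abs(u-a)<10)&(abs(v)<10)&(z>205);print(a,m.sum(),np.median(z[m]).round(1))
E
```

```text
clock: 18.9
eef_pos: [526.2, 218.3, 227.2]
eef_rot: [-3.142, 0.0, 1.228]
wrist_force: [-0.5, -0.1, -0.6]
finger_gap: 65.7
finger_force: 0.0
clock: 19.9
eef_pos: [525.9, -31.4, 331.8]
eef_rot: [3.141, -0.0, 1.229]
wrist_force: [0.6, 0.0, -0.5]
finger_gap: 65.9
finger_force: 0.0
clock: 20.32
eef_pos: [526.1, -122.3, 331.3]
eef_rot: [-3.141, -0.0, 1.227]
wrist_force: [-0.2, 0.5, 0.5]
finger_gap: 65.9
finger_force: 0.0
-125 43 229.8
-100 74 233.2
-75 78 230.4
-50 74 230.3
-25 109 259.3
0 75 261.6
25 59 260.7
50 69 230.7
75 72 230.6
100 74 232.2
125 23 230.4
```

View pics/v8.png

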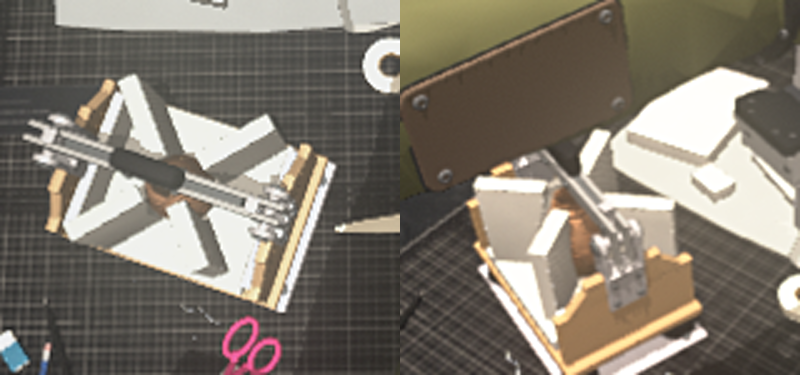

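The bar sits level on the cradle: its top is about 230 mm high all along, its grip is at about (148,172) in the top view, and both hooks are over the pins. The gripper is clear, and the folder and tape are where they were.

```bash
python3 -c "
from cell import *
print(sign_off())"
```

```text
the job is handed in; nothing more can be done
None
```

The tie bar is on the cradle with both hooks home. It held a tug that lifted the deck about 5 to 6 mm above rest, then I released it and handed the job in at about 20 s. That both latches snapped shut is judged from the force drop and the held tug, not seen directly.

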